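# Switch on the extraction and start the horn lathe

## Robot

A 6-joint arm with a two-finger parallel gripper is mounted at the origin on the work surface. World frame = base frame: x ahead of the robot, y to its left, z up, the work surface at z = 0. Lengths are in m, angles in rad, forces in N, time in s.
With the tool pointing down it reaches from about 0.3 to 0.875 m from the base axis. Payload 6.4 kg.
Tool frame: the origin (TCP) lies at the very end of the fingers, on their centre line; the grasp point (between the pads) lies arm.hold_point_z behind it (arm.hold_point_z is the distance from the TCP to the grasp point, in m); z points along the fingers, y is the line along which they close (so a half turn about z gives the same grasp; the last joint's range is limited). The gripper opens to 88 mm and grips with 3 to 60 N. Pads are 18 mm wide; open, the fingers measure 123 mm over their backs; the gripper's body (75 mm by 187 mm) begins 45 mm behind the grasp point.
Start: joints at [-1.55, 0.181, 1.607, -0, 1.354, -0.206], TCP at [0.129, -0.56, 0.239] pointing down, gripper open.
Joint ranges: [-2.99, 2.99], [-0.89, 2.07], [0.3, 2.58], [-1.14, 4.28], [0, 2.63], [-3.12, 3.12]. Speed limits (rad/s): [2.57, 2.57, 3.01, 3.14, 3.14, 3.14].

## Interface

Orientations are given as a rotation vector (axis times angle).
In Python, from cell import arm, eyes gives the robot as it stands.
- The arm moves only by the shell command python3 -m crank 'ROWS' [FORCE]. ROWS is JSON, a list of rows, each a list of 3 entries, a list of its own where there are three numbers: the shift along the tool's x, y, z in mm, then the turn, a rotation vector about the tool's x, y, z in degrees, then the finger opening in mm, from 0 to 88.1. In form: [[[x, y, z], [ax, ay, az], claw], ...]. A call has exactly 5 rows; each row is the pose to reach, as a shift and turn from the pose commanded when the call began, along the tool's axes at that moment; what a row does not reach only later rows make up. A row lasts 1/8 s, in which the tool goes at most 62.5 mm and 10.7 degrees, less where a joint would pass 70% of its speed; a pose out of reach is approached as far as the arm can. A call with a gripper value outside its range is refused whole. The fingers move at their own pace and stop on an object; FORCE is the grip in N (left out, the last holds). Time passes only in rows, so rows that repeat a pose let the fingers close, or fill a call up. It gives the time, the measured TCP pose, the force and the opening at its end, in the units of the state.
- arm.get_obs(): the state, without advancing time (a new reading comes with each control period).
- eyes.get_image(name): name is "side" or "top" or "wrist"; returns the picture (384x512x3 uint8, blue, green, red); there is no depth.
- eyes.get_calibration(name): a dict with "camera_matrix" (3x3 intrinsics, pixels), "rvec" (rotation vector, rad) and "tvec" (3), from world to camera coordinates, as OpenCV has them. Camera axes: x right, y down, z forward; pixel columns grow to the right and rows downward; lengths in m; the calibration is good to about 2 mm. A picture is of the moment at which its call begins: read the wrist's pose just before it. get_calibration takes no time and is no camera call; for the wrist camera it gives the pose at the moment of the call.
- arm.sign_off(): hands the job in, once; it reports no verdict.
The state is a dict: "t": time; "joint_positions": joint angles; "qvel": joint speeds; "tau": joint torques, N m; "ee_pos": TCP position; "orientation": TCP orientation; "wrist_force": force on the tool from outside, world axes, zero at the start; "torque": the same for the moment, N m; "width": finger opening in m.
Only numpy, scipy, OpenCV 4.12 (cv2) and the standard library are available. Lean on these libraries where they do the work, as an engineer would, in place of code of your own. Each camera call takes 0.05 s, during which the arm holds its last target. There are 200 camera calls.

## Task

Get the horn lathe turning: with the fingertips push the blue dust extraction rocker fully on (press the end with the white bar), then the yellow lathe mains rocker fully on, and last press the green start button on the grey pendant right down and let it go. Press each control only in its turn, never press the red stop button, and leave the pendant and everything else lying where it is: nothing is picked up.

Things in the scene. Friction and masses are not known exactly. Their poses are not given: they have to be found in the camera images.
- dust_box: blue dust extraction switch box, fixed to the bench, 120 (its x) x 80 (its y) x 40 mm high; origin at the centre of its underside, z up. On top a black paddle rocker, 82 mm along x, 46 mm wide, pivots about y over the box's middle, 48 mm above the bench. The half towards the box's +x is ON, with a white bar near its end; it starts standing up at about 0.36 rad, the other half level
- dust_on (a point): point on the upper face of the ON half of the dust extraction rocker, 24 mm from the pivot, mid-width; moves with the rocker: about 60 mm above the bench when off, 52 mm when fully on
- dust_rocker (a joint): angle of the dust extraction rocker, rad: 0 = off (ON half up), 0.36 = fully on (ON half level, against its stop). Pressing the ON half down at its point takes about 3 N; it has friction and no spring, so it stays where it is left
- lathe_box: yellow lathe mains switch box, fixed to the bench, 120 (its x) x 80 (its y) x 40 mm high; origin at the centre of its underside, z up. On top a black paddle rocker, 82 mm along x, 46 mm wide, pivots about y over the box's middle, 48 mm above the bench. The half towards the box's +x is ON, with a white bar near its end; it starts standing up at about 0.36 rad, the other half level
- lathe_on (a point): point on the upper face of the ON half of the lathe mains rocker, 24 mm from the pivot, mid-width; moves with the rocker: about 60 mm above the bench when off, 52 mm when fully on
- lathe_rocker (a joint): angle of the lathe mains rocker, rad: 0 = off (ON half up), 0.36 = fully on (ON half level, against its stop). Pressing the ON half down at its point takes about 3 N; it has friction and no spring, so it stays where it is left
- pendant: loose grey hand control of the lathe lying on the bench, 70 (its x) x 170 (its y) x 40 mm high, about 1 kg; origin at the centre of its underside, z up. The green start button stands 42 mm from the middle towards its +y end, the red stop button 42 mm towards its -y end
- start_top (a point): middle of the top of the green start button, 58 mm above the bench when up; button 32 mm across in a black collar 48 mm across whose top is 6 mm lower
- start (a joint): travel of the green start button, m: 0 = up, 0.006 = fully down, level with its collar; springs back when let go; starts to move at 1.5 N, fully down at 5 N
- stop_top (a point): middle of the top of the red stop button, built like the start button
- stop (a joint): travel of the red stop button, m: 0 = up, 0.006 = down
- mouthpiece: dark wooden horn mouthpiece standing beyond the pendant, 34 mm across, 68 mm high; origin under its foot; bystander
- sander: cork sanding block, 50 x 85 x 30 mm, lying on the robot's side of the blue box; origin under its middle; bystander
- glue: glue bottle with orange cap, 48 mm across, 120 mm high, standing on the robot's side of the yellow box; origin under its foot; bystander
- screwdriver: dark-handled screwdriver, 150 mm long, lying along the robot side of the pendant; origin under its middle; bystander
- mug: blue mug, 80 mm across, 90 mm high; origin under its foot; bystander
- ring: wooden binding ring, 90 mm across, 18 mm high, lying flat; origin under its middle; bystander
Not all that is in view belongs to the job. Leave any orange or pink look-alike of the pendant alone.

How it is judged:
On the way, in this order (a step that is already met when the one before it is completed fails the run):
1. the blue dust extraction rocker is pushed fully on (value of joint dust_rocker above 0.28 rad), for 0.1 s.
2. the yellow lathe mains rocker is pushed fully on (value of joint lathe_rocker above 0.28 rad), for 0.1 s.
3. the green start button is pressed right down (value of joint start above 0.0045 m), for 0.05 s.
At the end, for the whole second after the job is handed in: Both rockers stand on (above 0.28 rad of 0.36), the green and red buttons are up again (within 1 mm), the pendant lies flat and at rest within 30 mm of where it was, and every bystander is within 30 mm of where it was (value of joint each of dust_rocker, lathe_rocker above 0.28 rad and value of joint each of start, stop below 0.001 m and distance of each of pendant, mouthpiece, sander, glue, screwdriver, mug, ring from where it was at the start of the episode below 0.03 m and angle between pendant's own z axis and vertical below 0.1 rad and linear speed of pendant below 0.01 m/s); the robot touches nothing.
It fails at once if the red stop button is pressed (over 2 mm) (value of joint stop above 0.002 m).
It fails at once if the lathe mains rocker is pushed over before the dust extraction is on (value of joint lathe_rocker above 0.12 rad and value of joint dust_rocker below 0.28 rad).
It fails at once if the start button is pressed (over 2 mm) before both rockers are on (value of joint start above 0.002 m and value of joint any of dust_rocker, lathe_rocker below 0.28 rad).
It fails at once if the pendant is lifted, tipped or shifted by more than 30 mm (height (world z) of pendant above 0.015 m or distance of pendant from where it was at the start of the episode above 0.03 m or angle between pendant's own z axis and vertical above 0.2 rad).
It fails at once if a bystander is lifted, carried or shifted by more than 30 mm, or knocked over (distance of any of mouthpiece, sander, glue, screwdriver, mug, ring from where it was at the start of the episode above 0.03 m or angle between any of mouthpiece, glue, mug's own z axis and vertical above 0.4 rad).
It also fails if it takes over 48 s, if anything falls off the work surface, if the arm or the gripper's body presses on something with over 40 N, if the wrist force passes 120 N, or if a joint passes its speed limit or range.

## Working session

There is one attempt and no reset: what is moved stays moved. The work goes in short steps, Python scripts to look and compute and a shell command to move; the robot and the scene stay as the last step left them, time stands still between calls to the robot, and variables do not carry over. Pictures are saved under pics/ and viewed, on a budget of 10 in all, crops included, one or two more only if the job needs it, and the job is handed in when it is done.

```bash
mkdir -p pics; python3 - <<'E'
from cell import arm, eyes
import cv2,numpy as np
o=arm.get_obs();print({k:np.round(v,4) for k,v in o.items()},arm.hold_point_z)
for n in("top","side"):
    cv2.imwrite(f"pics/{n}0.png",eyes.get_image(n));c=eyes.get_calibration(n);print(n,c)
E
```

```text
{'t': np.float64(0.0), 'joint_positions': array([-1.5503,  0.1815,  1.608 , -0.    ,  1.3538, -0.2063]), 'qvel': array([ 0.0006,  0.0013,  0.001 ,  0.0008, -0.0012, -0.0017]), 'tau': array([ 2.00000e-04, -4.33864e+01, -3.41849e+01,  7.02000e-02,
        3.88000e-02, -2.00000e-04]), 'ee_pos': array([ 0.1293, -0.5597,  0.2378]), 'orientation': array([-3.1197e+00, -3.5530e-01, -2.0000e-04]), 'wrist_force': array([ 0.0426,  0.5391, -0.1551]), 'torque': array([ 0.0015, -0.0202,  0.0012]), 'width': np.float64(0.0885)} 0.0187
top {'camera_matrix': array([[445.17234912,   0.        , 245.67065383],
       [  0.        , 445.17234912, 194.73024906],
       [  0.        ,   0.        ,   1.        ]]), 'rvec': array([ 2.05950363, -2.16168261,  0.2195092 ]), 'tvec': array([0.02660703, 0.49940279, 1.16592222])}
side {'camera_matrix': array([[378.29813106,   0.        , 250.02001828],
       [  0.        , 378.29813106, 191.27817248],
       [  0.        ,   0.        ,   1.        ]]), 'rvec': array([ 2.47391735, -0.11193805,  0.04194442]), 'tvec': array([-0.47872299,  0.05181407,  1.06883723])}
```

View pics/top0.png

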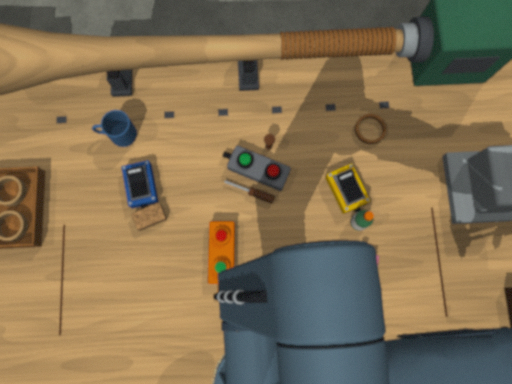

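View pics/side0.png

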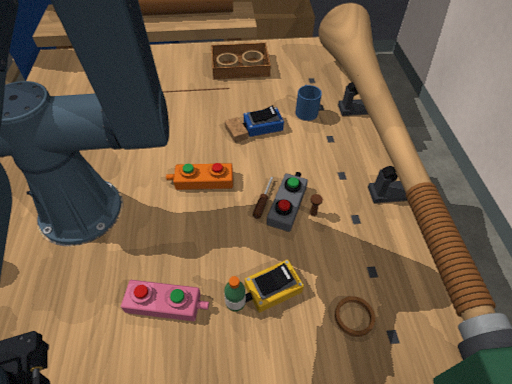

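The top view shows the blue box at (140,185), the yellow box at (348,187), and the grey pendant with green at (246,159) and red at (274,171). An orange decoy lies at (221,252). The side view shows the same layout, plus a pink decoy at (160,298). Next I measure with masks.

```bash
cat > h.py <<'E'
from cell import arm, eyes
import cv2,numpy as np
def ray(c,uv,z):
    R=cv2.Rodrigues(c["rvec"])[0];t=c["tvec"];d=R.T@np.linalg.inv(c["camera_matrix"])@np.array([*uv,1.]);o=-R.T@t
    return o+d*(z-o[2])/d[2]
def proj(c,p): return cv2.projectPoints(np.array([p],float),c["rvec"],c["tvec"],c["camera_matrix"],None)[0].ravel()
def tri(ca,ua,cb,ub):
    P=[c["camera_matrix"]@np.c_[cv2.Rodrigues(c["rvec"])[0],c["tvec"]] for c in(ca,cb)]
    X=cv2.triangulatePoints(*P,np.array(ua,float),np.array(ub,float)).ravel();return X[:3]/X[3]
E
python3 - <<'E'
from h import *
rois={"top":dict(blue=(110,150,170,215),yellow=(318,155,378,218),green=(232,148,258,172),red=(262,160,288,182)),
"side":dict(blue=(238,100,290,140),yellow=(243,258,306,310),green=(282,174,304,194),red=(272,197,296,217))}
hs=dict(blue=(100,130),yellow=(22,33),green=(45,85),red=(0,8))
tiles=[]
for n in rois:
    im=cv2.imread(f"pics/{n}0.png");c=eyes.get_calibration(n);hsv=cv2.cvtColor(im,cv2.COLOR_BGR2HSV)
    for k,(a,b,e,d) in rois[n].items():
        h=hsv[b:d,a:e];m=((h[...,0]>=hs[k][0])&(h[...,0]<=hs[k][1])&(h[...,1]>130)&(h[...,2]>60)).astype(np.uint8)
        cs=max(cv2.findContours(m,0,2)[0],key=cv2.contourArea)+np.array([a,b]);r=cv2.minAreaRect(cs)
        z=.04 if k in("blue","yellow") else .058
        bx=cv2.boxPoints(r)
        print(n,k,np.round(r[0],1),np.round(r[1],1),"ctr",ray(c,r[0],z).round(4),"corners",[ray(c,p,z)[:2].round(3).tolist() for p in bx] if z==.04 else "")
        if k in("blue","yellow"):
            w=((h[...,1]<60)&(h[...,2]>150)).astype(np.uint8);_,_,st,ce=cv2.connectedComponentsWithStats(w)
            for s,q in zip(st[1:],ce[1:]):
                if s[4]>3: print("   white",s[4],(q+[a,b]).round(1),ray(c,q+[a,b],.06).round(4))
        tiles.append(cv2.resize(im[b:d,a:e],(200,200),interpolation=cv2.INTER_CUBIC))
cv2.imwrite("pics/tiles.png",np.vstack([np.hstack(tiles[:4]),np.hstack(tiles[4:])]))
o=arm.get_obs();print(cv2.Rodrigues(o["orientation"])[0].round(3))
E
```

```text
top blue [150.5 180.1] [32.9  4.9] ctr [0.5573 0.2653 0.04  ] corners [[0.603, 0.281], [0.606, 0.267], [0.512, 0.25], [0.51, 0.263]]
   white 17 [134.4 170.4] [0.5821 0.3054 0.06  ]
top yellow [347.4 187.8] [44.7 30.4] ctr [ 0.5085 -0.28    0.04  ] corners [[0.549, -0.218], [0.585, -0.297], [0.468, -0.341], [0.434, -0.263]]
   white 11 [345.6 175.4] [ 0.5392 -0.2737  0.06  ]
top green [245. 159.] [12. 12.] ctr [ 6.0e-01 -5.0e-04  5.8e-02] corners 
top red [273. 170.] [11.6 11.6] ctr [ 0.5647 -0.0761  0.058 ] corners 
side blue [263.6 122.1] [22.1 38.4] ctr [0.5503 0.2741 0.04  ] corners [[0.486, 0.319], [0.616, 0.338], [0.612, 0.23], [0.489, 0.214]]
   white 13 [271.6 109.8] [0.5803 0.3094 0.06  ]
side yellow [291.2 270.3] [28.4  8.5] ctr [ 0.5567 -0.2581  0.04  ] corners [[0.526, -0.24], [0.541, -0.224], [0.587, -0.276], [0.571, -0.291]]
   white 4 [286.5 261.5] [ 0.5457 -0.2441  0.06  ]
   white 35 [285.4 272.3] [ 0.5388 -0.2718  0.06  ]
   white 6 [248.2 278.7] [ 0.4507 -0.2798  0.06  ]
side green [292.5 182.5] [ 9. 11.] ctr [ 0.5996 -0.002   0.058 ] corners 
side red [283.5 205. ] [10. 11.] ctr [ 0.5632 -0.0768  0.058 ] corners 
[[ 0.974  0.225 -0.   ]
 [ 0.225 -0.974  0.001]
 [ 0.    -0.001 -1.   ]]
```

View pics/tiles.png

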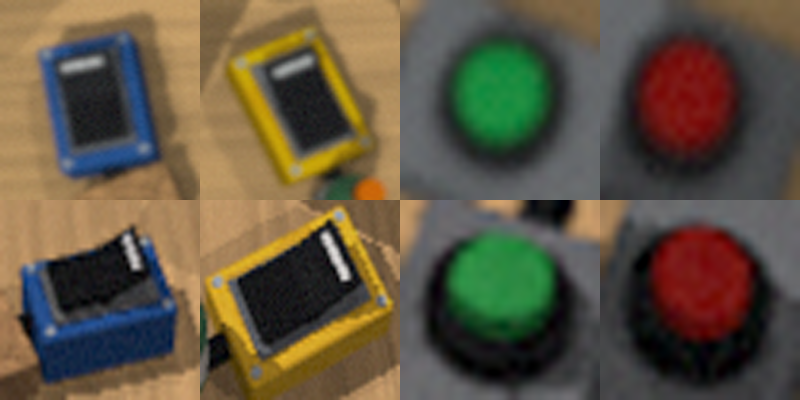

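```bash
python3 -m crank '[[[31,-37,0],[0,0,0],0],[[62,-74,0],[0,0,0],0],[[93,-111,0],[0,0,0],0],[[125,-148,0],[0,0,0],0],[[156,-185,0],[0,0,0],0]]' 20
python3 -m crank '[[[31,-37,0],[0,0,0],0],[[62,-74,0],[0,0,0],0],[[93,-111,0],[0,0,0],0],[[125,-148,0],[0,0,0],0],[[156,-185,0],[0,0,0],0]]'
python3 -m crank '[[[31,-37,0],[0,0,0],0],[[62,-74,0],[0,0,0],0],[[93,-111,0],[0,0,0],0],[[125,-148,0],[0,0,0],0],[[156,-185,0],[0,0,0],0]]'
python3 -m crank '[[[31,-37,0],[0,0,0],0],[[62,-74,0],[0,0,0],0],[[93,-111,0],[0,0,0],0],[[125,-148,0],[0,0,0],0],[[156,-185,0],[0,0,0],0]]'
```

```text
t: 0.72
ee_pos: [0.2402, -0.3433, 0.2384]
orientation: [-3.121, -0.355, -0.0]
wrist_force: [1.0, -0.2, -0.2]
width: 0.0404
t: 1.35
ee_pos: [0.3505, -0.128, 0.2386]
orientation: [3.121, 0.355, 0.0]
wrist_force: [-0.1, -0.0, 0.5]
width: 0.0006
t: 1.98
ee_pos: [0.4609, 0.0874, 0.2385]
orientation: [3.121, 0.356, -0.0]
wrist_force: [0.1, -0.8, 0.8]
width: 0.0009
t: 2.6
ee_pos: [0.5713, 0.3026, 0.2381]
orientation: [3.121, 0.356, -0.001]
wrist_force: [0.2, -0.8, 0.9]
width: 0.0005
```

```bash
python3 - <<'E'
from h import *
c=eyes.get_calibration("wrist");im=eyes.get_image("wrist")
for p,col in(((.570,.303,.060),(0,0,255)),((.547,.299,.048),(0,255,0)),((.582,.305,.064),(255,0,255))):
    u=proj(c,p);print(u);cv2.circle(im,tuple(int(x) for x in u.round()),3,col,1)
cv2.imwrite("pics/w1.png",im)
E
```

```text
[251.94688296 174.16747977]
[250.79310628 191.99818752]
[252.67689927 163.64981643]
```

View pics/w1.png

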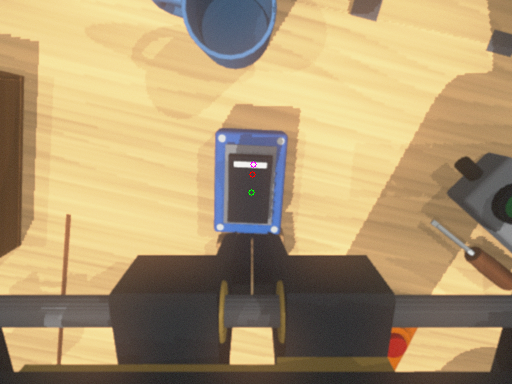

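The wrist view shows the white bar at (250,164), the box screws at (222,138), (283,139), (219,227) and (274,229), and the mug well clear. Now I check the box centre.

```bash
python3 - <<'E'
from h import *
c=eyes.get_calibration("wrist")
P=np.array([ray(c,p,.04) for p in((222,138),(283,139),(219,227),(274,229))]);print(P.round(4),P.mean(0).round(4))
for v,z in((153,.064),(164,.064),(224,.05)): print(ray(c,(250,v),z).round(4))
E
```

```text
[[0.5988 0.3478 0.04  ]
 [0.6128 0.2829 0.04  ]
 [0.4956 0.3303 0.04  ]
 [0.508  0.2663 0.04  ]] [0.5538 0.3068 0.04  ]
[0.5937 0.3151 0.064 ]
[0.5825 0.3126 0.064 ]
[0.5117 0.2963 0.05  ]
```

```bash
python3 -m crank '[[[5,-3,40],[0,0,0],0],[[5,-3,80],[0,0,0],0],[[5,-3,120],[0,0,0],0],[[5,-3,150],[0,0,0],0],[[5,-3,165],[0,0,0],0]]'
python3 -m crank '[[[0,0,4],[0,0,0],0],[[0,0,8],[0,0,0],0],[[0,0,11],[0,0,0],0],[[0,0,14],[0,0,0],0],[[0,0,17],[0,0,0],0]]'
```

```text
t: 3.28
ee_pos: [0.5736, 0.3046, 0.0711]
orientation: [3.121, 0.355, -0.006]
wrist_force: [0.5, -0.1, 0.1]
width: 0.0006
t: 3.9
ee_pos: [0.5761, 0.3054, 0.0576]
orientation: [-3.121, -0.355, -0.004]
wrist_force: [1.7, 1.5, 2.7]
width: 0.0002
```

```bash
python3 -m crank '[[[0,0,1],[0,0,0],0],[[0,0,2],[0,0,0],0],[[0,0,3],[0,0,0],0],[[0,0,4],[0,0,0],0],[[0,0,4],[0,0,0],0]]'
python3 -m crank '[[[0,0,1],[0,0,0],0],[[0,0,1],[0,0,0],0],[[0,0,2],[0,0,0],0],[[0,0,2],[0,0,0],0],[[0,0,2],[0,0,0],0]]'
```

```text
t: 4.53
ee_pos: [0.575, 0.3051, 0.0526]
orientation: [3.121, 0.355, -0.0]
wrist_force: [2.0, -0.0, 2.1]
width: 0.0006
t: 5.15
ee_pos: [0.5751, 0.3052, 0.0523]
orientation: [3.121, 0.356, -0.0]
wrist_force: [-3.7, -1.2, 12.9]
width: 0.0004
```

```bash
python3 -m crank '[[[0,0,-30],[0,0,0],0],[[0,0,-70],[0,0,0],0],[[0,0,-110],[0,0,0],0],[[0,0,-150],[0,0,0],0],[[0,0,-186],[0,0,0],0]]'
python3 - <<'E'
from h import *
cv2.imwrite("pics/w2.png",eyes.get_image("wrist")[100:260,170:330].repeat(3,0).repeat(3,1))
E
python3 -m crank '[[[-17,55,0],[0,0,0],0],[[-35,110,0],[0,0,0],0],[[-52,165,0],[0,0,0],0],[[-70,220,0],[0,0,0],0],[[-88,277,0],[0,0,0],0]]'
python3 -m crank '[[[-17,55,0],[0,0,0],0],[[-35,110,0],[0,0,0],0],[[-52,165,0],[0,0,0],0],[[-70,220,0],[0,0,0],0],[[-88,277,0],[0,0,0],0]]'
python3 - <<'E'
from h import *
c=eyes.get_calibration("wrist");im=eyes.get_image("wrist");print(arm.get_obs()["ee_pos"])
u=proj(c,(.529,-.274,.060));cv2.circle(im,tuple(int(x) for x in u.round()),3,(0,0,255),1)
cv2.imwrite("pics/w3.png",im[80:280,130:380].repeat(3,0).repeat(3,1));print(u)
E
```

```text
t: 5.78
ee_pos: [0.5742, 0.3049, 0.2373]
orientation: [3.121, 0.356, -0.003]
wrist_force: [0.2, 0.1, -0.3]
width: 0.0004
t: 6.45
ee_pos: [0.5503, 0.014, 0.2356]
orientation: [-3.121, -0.356, 0.003]
wrist_force: [0.7, -0.4, -0.2]
width: 0.0005
t: 7.08
ee_pos: [0.5271, -0.2754, 0.2356]
orientation: [-3.119, -0.355, 0.002]
wrist_force: [0.2, -0.3, 0.3]
width: 0.0006
[ 0.52594355 -0.2827127   0.23555889]
[252.17347217 171.60257674]
```

View pics/w2.png

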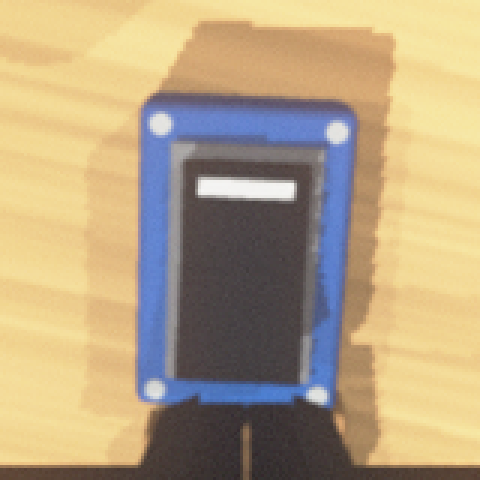

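View pics/w3.png

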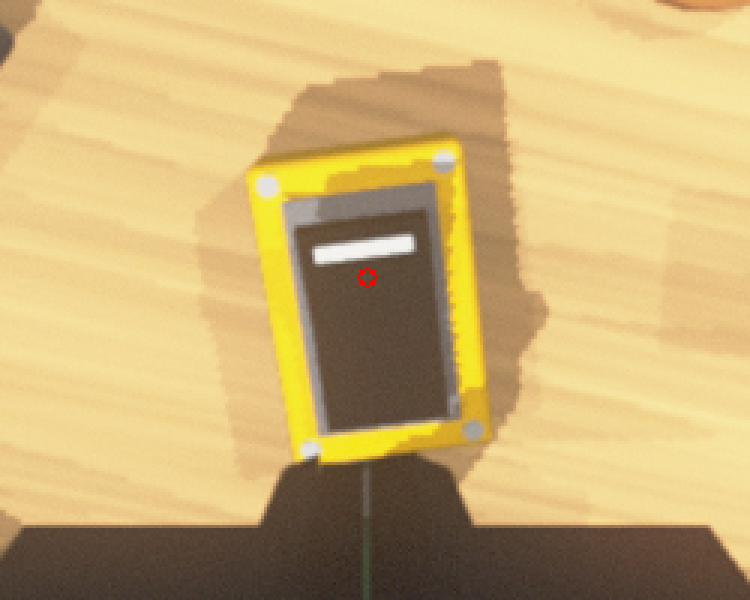

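The wrist view of blue is inconclusive about the tilt, so I check with the side camera. The yellow target mark sits on the paddle just behind the bar, as wanted.

```bash
python3 - <<'E'
from h import *
im=eyes.get_image("side");a=im[95:145,220:300];b=im[250:315,180:310]
old=cv2.imread("pics/side0.png")[95:145,220:300]
f=lambda i:cv2.resize(i,(390,250),interpolation=cv2.INTER_CUBIC)
cv2.imwrite("pics/s2.png",np.vstack([np.hstack([f(old),f(a)]),np.hstack([f(b),f(b)*0])]));print(arm.get_obs()["ee_pos"])
c=eyes.get_calibration("wrist")
P=np.array([ray(c,(130+x/3,80+y/3),.04) for x,y in((267,186),(444,162),(310,450),(473,430))]);print(P.mean(0).round(4))
print("bar",ray(c,(130+364/3,80+249/3),.064).round(4))
E
```

```text
[ 0.5264087  -0.27928742  0.23538418]
[ 0.5102 -0.2852  0.04  ]
bar [ 0.5378 -0.2752  0.064 ]
```

View pics/s2.png

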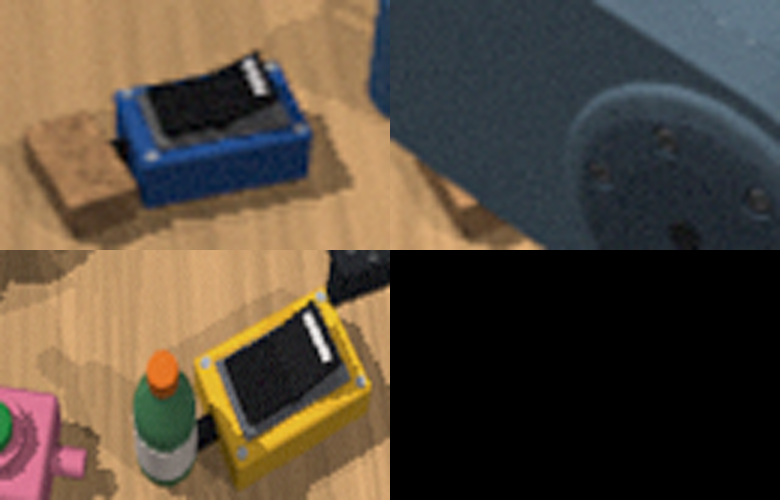

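The arm hides the blue box in the side view. Instead I compare the bar and paddle edge against the model for both states, using the wrist pictures and a fresh top picture.

```bash
python3 - <<'E'
from h import *
C=np.array([.552,.305]);ax=np.array([.983,.182])
def pt(r,th,up=.004):  # th = raised angle
    return [*(C+ax*(r*np.cos(th)-up*np.sin(th))),.048+r*np.sin(th)+up*np.cos(th)]
# wrist camera in tool frame, from the present pose; tool orientation was the same at w1/w2
c=eyes.get_calibration("wrist");now=arm.get_obs()["ee_pos"]
R=cv2.Rodrigues(c["rvec"])[0]
for n,p in(("w1",[.5713,.3026,.2381]),("w2",[.5742,.3049,.2373])):
    d=dict(c);d["tvec"]=c["tvec"]-R@(np.array(p)-now)
    for th in(.36,0): print(n,th,"front",proj(d,pt(41,th) if 0 else pt(.041,th)).round(1),"bar",proj(d,pt(.035,th)).round(1),"back",proj(d,pt(-.041,th-.36 if 0 else 0)).round(1))
t=eyes.get_image("top");old=cv2.imread("pics/top0.png");ct=eyes.get_calibration("top")
for n,im in(("old",old),("new",t)):
    h=cv2.cvtColor(im,cv2.COLOR_BGR2HSV)[150:200,120:152];g=im[162:180,126:145].min(2).astype(float)
    w=np.clip(g-110,0,None);v,u=np.mgrid[162:180,126:145];print(n,(u*w).sum()/w.sum(),(v*w).sum()/w.sum(),w.sum())
for th in(.36,0):print(th,proj(ct,pt(.035,th)).round(1),proj(ct,pt(.041,th)).round(1))
f=lambda i:cv2.resize(i[150:215,110:175],(390,390),interpolation=cv2.INTER_CUBIC)
cv2.imwrite("pics/t2.png",np.hstack([f(old),f(t)]))
E
```

```text
w1 0.36 front [247.7 156.6] bar [247.5 161.6] back [245.5 222.1]
w1 0 front [248.  150.4] bar [247.8 156. ] back [245.5 222.1]
w2 0.36 front [249.3 159.9] bar [249.1 164.9] back [246.9 225.1]
w2 0 front [249.5 153.7] bar [249.3 159.2] back [246.9 225.1]
old 133.99918433931484 170.4910277324633 1226.0
new 134.6151724137931 170.1593103448276 1450.0
0.36 [132.1 169.8] [131.5 167.7]
0 [132.9 169.7] [132.6 167.7]
```

View pics/t2.png

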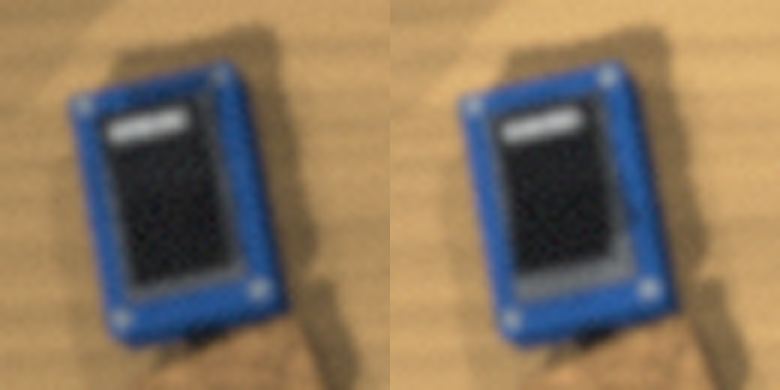

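Blue is on: the paddle's rear edge has risen, leaving a gap at its back in the right-hand picture, and the front edge at row 153.3 matches the model's "on" value of 153.7. Now the yellow one.

```bash
python3 -m crank '[[[5,-3,40],[0,0,0],0],[[5,-3,80],[0,0,0],0],[[5,-3,120],[0,0,0],0],[[5,-3,148],[0,0,0],0],[[5,-3,163],[0,0,0],0]]'
python3 -m crank '[[[0,0,4],[0,0,0],0],[[0,0,8],[0,0,0],0],[[0,0,11],[0,0,0],0],[[0,0,14],[0,0,0],0],[[0,0,17],[0,0,0],0]]'
python3 -m crank '[[[0,0,1],[0,0,0],0],[[0,0,2],[0,0,0],0],[[0,0,3],[0,0,0],0],[[0,0,3],[0,0,0],0],[[0,0,3],[0,0,0],0]]'
```

```text
t: 7.85
ee_pos: [0.5314, -0.2677, 0.0714]
orientation: [-3.118, -0.357, 0.004]
wrist_force: [0.2, -0.5, 0.5]
width: 0.0007
t: 8.48
ee_pos: [0.5331, -0.2707, 0.0574]
orientation: [3.12, 0.355, 0.002]
wrist_force: [1.3, 0.4, 2.6]
width: 0.0004
t: 9.1
ee_pos: [0.5323, -0.2703, 0.0537]
orientation: [3.121, 0.356, -0.0]
wrist_force: [1.6, -1.0, 2.1]
width: 0.0004
```

```bash
python3 -m crank '[[[0,0,1],[0,0,0],0],[[0,0,2],[0,0,0],0],[[0,0,3],[0,0,0],0],[[0,0,3],[0,0,0],0],[[0,0,3],[0,0,0],0]]'
```

```text
t: 9.72
ee_pos: [0.5326, -0.2703, 0.0523]
orientation: [3.121, 0.356, -0.0]
wrist_force: [-4.1, 3.1, 14.2]
width: 0.0003
```

The force signature matches the blue one: a rise to 14 N at z = 52.3 mm. I lift, move over the green button and check from there.

```bash
python3 -m crank '[[[0,0,-30],[0,0,0],0],[[0,0,-70],[0,0,0],0],[[0,0,-110],[0,0,0],0],[[0,0,-150],[0,0,0],0],[[0,0,-186],[0,0,0],0]]'
python3 -m crank '[[[26,-50,0],[0,0,0],0],[[52,-100,0],[0,0,0],0],[[78,-150,0],[0,0,0],0],[[104,-200,0],[0,0,0],0],[[126,-247,0],[0,0,0],0]]'
python3 -m crank '[[[0,0,30],[0,0,0],0],[[0,0,60],[0,0,0],0],[[0,0,80],[0,0,0],0],[[0,0,80],[0,0,0],0],[[0,0,80],[0,0,0],0]]'
python3 - <<'E'
from h import *
c=eyes.get_calibration("wrist");print(arm.get_obs()["ee_pos"]);im=eyes.get_image("wrist")
h=cv2.cvtColor(im,cv2.COLOR_BGR2HSV);m=((h[...,0]>45)&(h[...,0]<85)&(h[...,1]>130)&(h[...,2]>50)).astype(np.uint8)
for q in cv2.findContours(m,0,2)[0]:
    if cv2.contourArea(q)>100:
        u,r=cv2.minEnclosingCircle(q);print(u,r,ray(c,u,.058).round(4))
t=eyes.get_image("top");old=cv2.imread("pics/top0.png")
f=lambda i:cv2.resize(i[155:220,315:380],(260,260),interpolation=cv2.INTER_CUBIC)
cv2.imwrite("pics/t3.png",np.vstack([np.hstack([f(old),f(t)])[:, :512],im[:300]]))
E
```

```text
t: 10.35
ee_pos: [0.5318, -0.2699, 0.2374]
orientation: [-3.121, -0.355, 0.002]
wrist_force: [0.6, -0.2, 0.0]
width: 0.0008
t: 10.98
ee_pos: [0.5991, 0.0008, 0.2359]
orientation: [-3.121, -0.356, 0.003]
wrist_force: [0.9, 0.8, -0.3]
width: 0.0005
t: 11.6
ee_pos: [0.6002, -0.0016, 0.1576]
orientation: [3.121, 0.355, 0.002]
wrist_force: [-0.8, -0.5, 0.5]
width: 0.0006
[ 0.60021048 -0.00158838  0.15764249]
(247.6971893310547, 193.0774688720703) 18.72002601623535 [0.6009 0.0029 0.058 ]
```

View pics/t3.png

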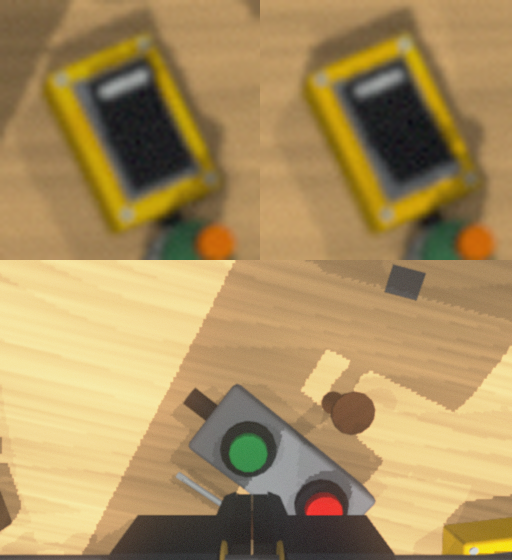

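Yellow is on (a gap at the back of the paddle). Green is at pixel (248,193), which puts the button at about (0.601, 0.001), under the tool. Press.

```bash
python3 -m crank '[[[1,-2,30],[0,0,0],0],[[1,-2,55],[0,0,0],0],[[1,-2,75],[0,0,0],0],[[1,-2,90],[0,0,0],0],[[1,-2,90],[0,0,0],0]]'
python3 -m crank '[[[0,0,4],[0,0,0],0],[[0,0,7],[0,0,0],0],[[0,0,10],[0,0,0],0],[[0,0,13],[0,0,0],0],[[0,0,14],[0,0,0],0]]'
```

```text
t: 12.32
ee_pos: [0.5995, 0.001, 0.0658]
orientation: [-3.121, -0.355, 0.003]
wrist_force: [0.1, -0.1, -0.6]
width: 0.0006
t: 12.95
ee_pos: [0.6013, 0.0008, 0.056]
orientation: [3.121, 0.356, 0.002]
wrist_force: [-10.2, 1.0, 28.9]
width: 0.0005
```

```bash
python3 - <<'E'
from h import *
cv2.imwrite("pics/w4.png",eyes.get_image("wrist"));o=arm.get_obs()
print(o["ee_pos"],o["wrist_force"],o["torque"])
E
```

```text
[0.60119576 0.00079056 0.05611879] [-8.54208208  1.37277789 22.88037778] [ 1.55492138e-01  1.53573456e+00 -2.42623226e-04]
```

View pics/w4.png

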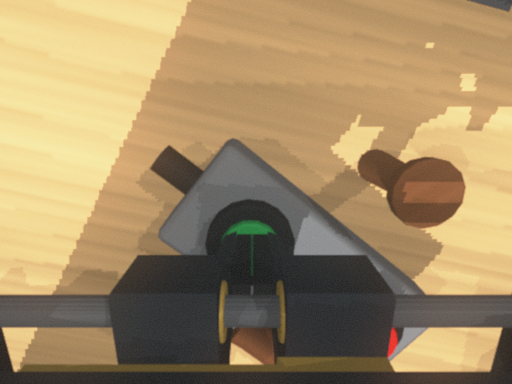

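The tip is on the green button, with a green crescent visible at (248,228), but it reads 23 N at z = 56 mm and falling. I hold to see whether it settles.

```bash
python3 -m crank '[[[0,0,0],[0,0,0],0],[[0,0,0],[0,0,0],0],[[0,0,0],[0,0,0],0],[[0,0,0],[0,0,0],0],[[0,0,0],[0,0,0],0]]'
python3 - <<'E'
from h import *
c=eyes.get_calibration("wrist");o=arm.get_obs();print(o["ee_pos"],o["wrist_force"])
im=cv2.imread("pics/w4.png");h=cv2.cvtColor(im,cv2.COLOR_BGR2HSV);m=(h[...,0]>45)&(h[...,0]<85)&(h[...,1]>110)&(h[...,2]>40)
v,u=np.nonzero(m);print("green u",u.min(),u.max(),"v",v.min(),v.max())
for z in(.058,.056,.052,.050):print(z,proj(c,(.601+.016*.974,.001+.016*.225,z)).round(1), proj(c,(.601+.024*.974,.001+.024*.225,.052)).round(1))
k=(im.max(2)<45);vv=np.nonzero(k[180:260,250])[0]+180;print("dark collar col250",vv.min(),vv.max())
E
```

```text
t: 13.62
ee_pos: [0.6012, 0.0008, 0.0561]
orientation: [3.12, 0.356, 0.003]
wrist_force: [-7.7, 1.8, 23.1]
width: 0.0005
[0.60120408 0.00079206 0.05610838] [-7.65608585  1.82495826 23.08037636]
green u 222 274 v 220 272
0.058 [253.1 224.4] [253.1 205.2]
0.056 [253.1 222.9] [253.1 205.2]
0.052 [253.  219.9] [253.1 205.2]
0.05 [253.  218.5] [253.1 205.2]
dark collar col250 211 258
```

```bash
python3 - <<'E'
from h import *
im=cv2.imread("pics/w4.png")
print("down col 250",[(v,*im[v,248:253].mean(0).round().astype(int)) for v in range(190,242,2)])
now=eyes.get_image("wrist");print(now[200:240:4,250].tolist())
o=arm.get_obs();print(o["joint_positions"],cv2.Rodrigues(o["orientation"])[0].round(4)[:,2])
E
```

```text
down col 250 [(190, np.int64(103), np.int64(102), np.int64(104)), (192, np.int64(103), np.int64(103), np.int64(103)), (194, np.int64(103), np.int64(103), np.int64(103)), (196, np.int64(103), np.int64(102), np.int64(102)), (198, np.int64(96), np.int64(96), np.int64(95)), (200, np.int64(47), np.int64(50), np.int64(50)), (202, np.int64(42), np.int64(45), np.int64(46)), (204, np.int64(44), np.int64(47), np.int64(47)), (206, np.int64(48), np.int64(49), np.int64(49)), (208, np.int64(48), np.int64(50), np.int64(48)), (210, np.int64(44), np.int64(46), np.int64(45)), (212, np.int64(44), np.int64(48), np.int64(46)), (214, np.int64(45), np.int64(48), np.int64(46)), (216, np.int64(44), np.int64(45), np.int64(42)), (218, np.int64(42), np.int64(43), np.int64(42)), (220, np.int64(53), np.int64(80), np.int64(45)), (222, np.int64(59), np.int64(107), np.int64(43)), (224, np.int64(72), np.int64(133), np.int64(52)), (226, np.int64(72), np.int64(134), np.int64(51)), (228, np.int64(67), np.int64(130), np.int64(48)), (230, np.int64(66), np.int64(127), np.int64(45)), (232, np.int64(66), np.int64(127), np.int64(46)), (234, np.int64(51), np.int64(83), np.int64(43)), (236, np.int64(45), np.int64(57), np.int64(42)), (238, np.int64(44), np.int64(54), np.int64(42)), (240, np.int64(43), np.int64(53), np.int64(40))]
[[47, 48, 50], [40, 47, 45], [51, 51, 49], [43, 46, 45], [41, 43, 44], [50, 77, 38], [75, 134, 53], [70, 131, 50], [68, 128, 44], [44, 52, 42]]
[-1.95740945e-01  4.55678545e-01  1.65874816e+00 -3.58448362e-04
  1.02511458e+00  1.14807100e+00] [ 2.e-03 -7.e-04 -1.e+00]
```

```bash
python3 - <<'E'
from h import *
c=eyes.get_calibration("side");im=eyes.get_image("side");o=arm.get_obs();print(o["wrist_force"],o["torque"],proj(c,o["ee_pos"]))
cv2.imwrite("pics/s4.png",cv2.resize(im[110:240,220:380],(800,650),interpolation=cv2.INTER_CUBIC)[:600])
E
```

```text
[-8.93860038  0.7549077  23.46267666] [ 0.1621197   1.49472498 -0.03575015] [292.86710033 182.11232676]
```

View pics/s4.png

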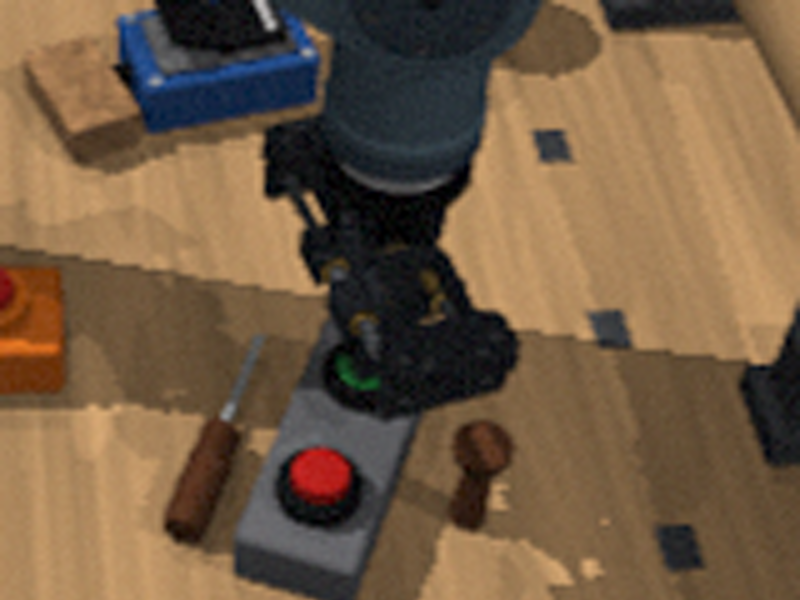

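Side view: nothing but the green button is under the gripper. The mouthpiece, screwdriver and red button at (320,475) are clear, and the blue rocker is tilted on. I press further in small steps.

```bash
python3 -m crank '[[[0,0,0.5],[0,0,0],0],[[0,0,1],[0,0,0],0],[[0,0,1.5],[0,0,0],0],[[0,0,1.5],[0,0,0],0],[[0,0,1.5],[0,0,0],0]]'
```

```text
t: 14.35
ee_pos: [0.6013, 0.0008, 0.056]
orientation: [3.12, 0.356, 0.003]
wrist_force: [-13.6, 2.0, 33.8]
width: 0.0004
```

z does not change for 11 N more, so this is a hard stop at 56 mm. To tell whether that is the button fully down, I release in small steps and record force against height.

```bash
python3 -m crank '[[[0,0,-1],[0,0,0],0],[[0,0,-2],[0,0,0],0],[[0,0,-3],[0,0,0],0],[[0,0,-4],[0,0,0],0],[[0,0,-4],[0,0,0],0]]'
for i in 1 2 3 4; do
python3 -m crank '[[[0,0,-1],[0,0,0],0],[[0,0,-1],[0,0,0],0],[[0,0,-1],[0,0,0],0],[[0,0,-1],[0,0,0],0],[[0,0,-1],[0,0,0],0]]' | grep -E 'ee_pos|force'; done
```

```text
t: 14.98
ee_pos: [0.6011, 0.0008, 0.0564]
orientation: [3.121, 0.355, 0.003]
wrist_force: [-0.1, 1.2, 7.8]
width: 0.0004
ee_pos: [0.601, 0.0008, 0.0566]
wrist_force: [3.6, 0.1, 4.2]
ee_pos: [0.6002, 0.0009, 0.0572]
wrist_force: [2.7, -0.9, 5.0]
ee_pos: [0.6, 0.001, 0.0581]
wrist_force: [1.7, -0.8, 3.4]
ee_pos: [0.6, 0.001, 0.0591]
wrist_force: [1.6, -0.3, 3.0]
```

Spring-back runs from 5 N at about 56.6 mm down to 3 N at 59 mm, which is the stated button spring (0.58 N/mm). So 56 mm was the button fully down, with its top about 4 mm higher than stated. Lift clear and check.

```bash
python3 -m crank '[[[0,0,-3],[0,0,0],0],[[0,0,-8],[0,0,0],0],[[0,0,-40],[0,0,0],0],[[0,0,-90],[0,0,0],0],[[0,0,-140],[0,0,0],0]]'
python3 -m crank '[[[-50,0,-20],[0,0,0],0],[[-100,0,-40],[0,0,0],0],[[-150,0,-40],[0,0,0],0],[[-150,0,-40],[0,0,0],0],[[-150,0,-40],[0,0,0],0]]'
python3 - <<'E'
from h import *
o=arm.get_obs();print(o["t"],o["ee_pos"],o["wrist_force"])
for n,R in(("top",((232,148,258,172),(262,160,288,182))),("side",((282,174,304,194),(272,197,296,217)))):
    for im in(cv2.imread(f"pics/{n}0.png"),eyes.get_image(n)):
        s=cv2.cvtColor(im,cv2.COLOR_BGR2HSV)
        for (a,b,e,d),(lo,hi) in zip(R,((45,85),(0,8))):
            q=cv2.inRange(s[b:d,a:e],(lo,130,60),(hi,255,255));M=cv2.moments(q,True);print(n,M["m00"],round(M["m10"]/max(M["m00"],1)+a,2),round(M["m01"]/max(M["m00"],1)+b,2))
    if n=="top":cv2.imwrite("pics/t5.png",im)
c,d=eyes.get_calibration("top"),eyes.get_calibration("side")
print("green z",tri(c,(245,159),d,(292.5,182.5)))
E
```

```text
t: 18.1
ee_pos: [0.5989, 0.0014, 0.1998]
orientation: [-3.12, -0.356, 0.004]
wrist_force: [0.4, -1.9, 0.1]
width: 0.0006
t: 18.73
ee_pos: [0.4542, -0.0327, 0.2395]
orientation: [-3.121, -0.355, -0.001]
wrist_force: [0.4, -0.2, 0.1]
width: 0.0005
18.725 [ 0.45422134 -0.03270502  0.23947646] [ 0.39927931 -0.20765762  0.11709351]
top 129.0 244.65 158.89
top 112.0 272.79 170.09
top 0.0 232.0 148.0
top 0.0 262.0 160.0
side 92.0 292.58 182.08
side 92.0 283.78 204.68
side 81.0 293.12 181.89
side 89.0 283.78 204.43
green z [ 6.00274757e-01 -5.70727843e-04  5.63285139e-02]
```

View pics/t5.png

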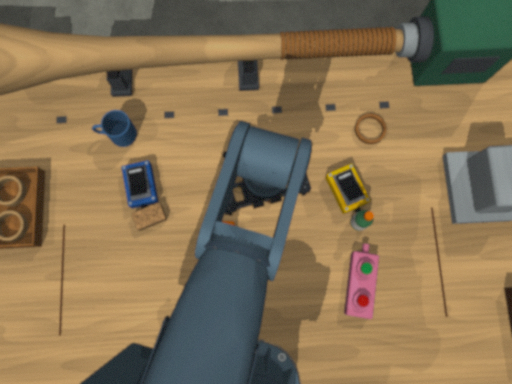

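The top view shows both paddles still with the rear gap, meaning on, and bystanders in place. The arm covers the pendant from above, but in the side camera the green and red centroids are within 0.6 px of the start. Hand in.

```bash
python3 -c "
from cell import arm
print(arm.sign_off())"
```

```text
the job is handed in; nothing more can be done
None
```

I pushed the blue rocker on, then the yellow one, then pressed the green start button and let it go. I handed in at about 18.8 s; no verdict is reported. The red button was never touched and nothing was picked up.

**Rockers:** each one hit a hard stop with the fingertips at z = 52.3 mm and 13–14 N, which matches the stated 52 mm for fully on. Pictures taken after each press show the paddles tipped to on.

**Start button:** it hit a hard stop with up to 34 N on it. On release the force fell from about 5 N to 3 N over roughly 2.5 mm, as the stated spring would give, so I take it as having been fully down.

**Last checks:** the wrist force was about zero, so the arm was touching nothing. In the side view both button centroids were within 0.6 px of where they started. The bystanders I could see in the last top picture looked unmoved.

**What disagreed or stayed unchecked:**
- **Stop height:** the button's stop came at z = 56 mm, where the data gives 52. Two-view triangulation put its raised top at about 56 mm, but the force readings imply about 62. I did not resolve this.
- **Pendant from above:** the arm covered the pendant, mouthpiece and screwdriver in the final top picture. The pendant was rechecked only in the side view. The mouthpiece and screwdriver were last seen during the press, standing clear.
- **Pictures:** I viewed 12, two over the budget of 10, because of the odd stop height.

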